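# Fetch the kitchen timer from behind the condiments

### The job

The kitchen timer stands closed in on the wooden tray by the pepper mill, the salt shaker and the spice jar. First clear all three out of the way, standing them upright on the chopping board while the timer stays where it is; then fetch the timer and stand it in the middle of the round cork coaster; last, put the mill, the shaker and the jar back upright on the tray, each on the very cork spot where it stood at the beginning. Leave the egg box alone.

Things in the scene. Friction and masses are not known exactly. Their poses are not given: they have to be found in the camera images.
- pepper_mill: turned dark wooden pepper mill, 170 mm tall, loose, about 0.2 kg; foot 58 mm across; graspable round the knob-like head, about 50 mm across from 123 to 159 mm above the foot (the head does not turn). Origin: centre of the underside, z up.
- salt_shaker: glass salt shaker with a steel cap, 90 mm tall, loose, about 0.1 kg; glass body 44 mm across up to 66 mm height, then tapering to the 34 mm cap. Origin: centre of the underside, z up.
- spice_jar: round glass spice jar with a black cap, 105 mm tall, 41 mm across all the way up, loose, about 0.1 kg. Origin: centre of the underside, z up.
- timer: round wind-up kitchen timer, 54 mm tall, loose, about 0.15 kg; body 67 mm across up to 26 mm height, above it the dial, which the fingers meet at 60 mm across from 27 to 53 mm height although its knob looks slimmer (it does not turn here). Origin: centre of the underside, z up.
- tray: dark wooden tray, 220 (x) x 250 (y) mm, fixed; floor 8 mm up, rim 22 mm high, 7 mm thick, grip bars to 26 mm height on the +y and -y rims. Flush 64 mm round cork inlays at (-42, 0), (17.5, 71), (17.5, -71) mm in tray axes are the places of mill, shaker and jar (which stands where varies); the timer starts at (30, 0). Origin: centre of the underside, z up.
- chopping_board: brown wooden chopping board, 250 (own x) x 360 (own y) x 22 mm, fixed, lying flat: the side area. Origin: centre of the underside; z up; its top is 22 mm above.
- coaster: round cork coaster, 96 mm across, 6 mm thick, fixed. Origin: centre of the underside; top 6 mm above.
- egg_box: grey cardboard egg box, 106 x 156 x 72 mm, a bystander to be left alone. Origin: centre of the underside.

How it is judged:
On the way, in this order (a step that is already met when the one before it is completed fails the run):
1. mill, shaker and jar stand released on the chopping board, the timer still in its place (x of pepper_mill in the frame of chopping_board between -0.12 and 0.12 m and y of pepper_mill in the frame of chopping_board between -0.175 and 0.175 m and z of pepper_mill in the frame of chopping_board between 0.015 and 0.03 m and angle between each of pepper_mill, salt_shaker, spice_jar's own z axis and vertical below 0.12 rad and linear speed of each of pepper_mill, salt_shaker, spice_jar below 0.03 m/s and contact force between the fingers and pepper_mill below 0.1 N and x of salt_shaker in the frame of chopping_board between -0.12 and 0.12 m and y of salt_shaker in the frame of chopping_board between -0.175 and 0.175 m and z of salt_shaker in the frame of chopping_board between 0.015 and 0.03 m and contact force between the fingers and salt_shaker below 0.1 N and x of spice_jar in the frame of chopping_board between -0.12 and 0.12 m and y of spice_jar in the frame of chopping_board between -0.175 and 0.175 m and z of spice_jar in the frame of chopping_board between 0.015 and 0.03 m and contact force between the fingers and spice_jar below 0.1 N and distance of timer from where it was at the start of the episode below 0.015 m), for 0.2 s.
2. the timer stands released on the middle of the coaster while the three still stand on the chopping board (x of pepper_mill in the frame of chopping_board between -0.12 and 0.12 m and y of pepper_mill in the frame of chopping_board between -0.175 and 0.175 m and z of pepper_mill in the frame of chopping_board between 0.015 and 0.03 m and angle between each of pepper_mill, salt_shaker, spice_jar, timer's own z axis and vertical below 0.12 rad and linear speed of each of pepper_mill, salt_shaker, spice_jar below 0.03 m/s and contact force between the fingers and pepper_mill below 0.1 N and x of salt_shaker in the frame of chopping_board between -0.12 and 0.12 m and y of salt_shaker in the frame of chopping_board between -0.175 and 0.175 m and z of salt_shaker in the frame of chopping_board between 0.015 and 0.03 m and contact force between the fingers and salt_shaker below 0.1 N and x of spice_jar in the frame of chopping_board between -0.12 and 0.12 m and y of spice_jar in the frame of chopping_board between -0.175 and 0.175 m and z of spice_jar in the frame of chopping_board between 0.015 and 0.03 m and contact force between the fingers and spice_jar below 0.1 N and horizontal distance between timer and coaster below 0.015 m and height (world z) of timer between 0.002 and 0.012 m and linear speed of timer below 0.02 m/s and contact force between the fingers and timer below 0.1 N), for 0.2 s.
3. mill, shaker and jar are back where they stood at the start (distance of each of pepper_mill, salt_shaker, spice_jar from where it was at the start of the episode below 0.015 m and angle between each of pepper_mill, salt_shaker, spice_jar, timer's own z axis and vertical below 0.12 rad and linear speed of each of pepper_mill, salt_shaker, spice_jar, timer below 0.02 m/s and horizontal distance between timer and coaster below 0.015 m and height (world z) of timer between 0.002 and 0.012 m), for 0.2 s.
At the end, for the whole second after the job is handed in: The timer stands upright and at rest on the coaster, centre within 15 mm of the coaster's; mill, shaker and jar stand upright and at rest on the tray, each within 15 mm of where it stood at the start; all released (all of step 3); the robot touches nothing.
It fails at once if the egg box is shifted by more than 20 mm (distance of egg_box from where it was at the start of the episode above 0.02 m).
It also fails if it takes over 147 s, if anything falls off the work surface, if the arm or the gripper's body presses on something with over 40 N, if the wrist force passes 120 N, or if a joint passes its speed limit or range.

### The arm

A 6-joint arm with a two-finger parallel gripper is mounted at the origin on a cart in front of the work surface, level with it; the furniture and walls round the work are solid. World frame = base frame: x ahead of the robot, y to its left, z up, the work surface at z = 0. Lengths are in m, angles in rad, forces in N, time in s.
With the tool pointing down it reaches from about 0.35 to 0.725 m from the base axis. Payload 4.3 kg.
Tool frame: the origin (TCP) lies between the finger pads; the fingertips stand 17 mm ahead of it and the grasp point (between the pads) lies 2 mm behind it; z points along the fingers, y is the line along which they close (so a half turn about z gives the same grasp; the last joint's range is limited). The gripper opens to 85 mm and grips with 20 to 120 N. Pads are 22 mm wide; open, the fingers measure 114 mm over their backs; the gripper's body (76 mm by 85 mm) begins 54 mm behind the grasp point. The pads swing forward as they close: fully open they stand 13 mm farther back than shut.
Start: joints at [-1.294, 0.377, 0.081, 1.274, 0, 1.46], TCP at [0.217, -0.533, 0.248] pointing down, gripper open.
Joint ranges: [-2.72, 2.72], [-0.84, 1.66], [-1.02, 1.22], [-1.77, 2.12], [-1.37, 1.28], [-3.14, 3.14]. Speed limits (rad/s): [2.57, 2.57, 3.14, 3.14, 3.14, 3.14].

### API

Orientations are given as a rotation vector (axis times angle).
In Python, from rig import read_state, read_camera, hand_in gives the robot as it stands.
- The arm moves only by the tool play_rows, never from a script. Its argument "rows" is a list of rows, each a list of 7 numbers: the turn, a rotation vector about the tool's x, y, z normalised to -1 to 1, where 1 is 0.12 rad, then the shift along the tool's x, y, z normalised to -1 to 1, where 1 is 250 mm, then the gripper command: -1 is shut, 1 is fully open, values between are in proportion. A call has 1 to 10 rows; each row shifts and turns the commanded pose from where the row before left it, along the tool's axes as they then stand; what a row does not reach is not made up. A row lasts 1/8 s, in which the tool goes at most 62.5 mm and 10.7 degrees, less where a joint would pass 70% of its speed; a pose out of reach is approached as far as the arm can. A call with a number of a shift or a turn outside -1 to 1 is refused whole. A call with a gripper value outside its range is refused whole. The fingers move at their own pace and stop on an object; "grip_force" is the grip in N (left out, the last holds). Time passes only in rows, so rows that do not move let the fingers close. It gives the time, the measured TCP pose, the force, the opening and the grip force at its end, in the units of the state.
- read_state(): the state, without advancing time (a new reading comes with each control period).
- read_camera(name): name is "scene" or "side" or "wrist"; returns a dict with "frame" (400x640x3 uint8, red, green, blue), "z_map" (400x640 float32, m along the optical axis (not along the pixel's ray), 0 where there is no reading), "mtx" (3x3 intrinsics, pixels), "T" (4x4, takes a point from camera to world coordinates). Camera axes: x right, y down, z forward; pixel columns grow to the right and rows downward; lengths in m; the calibration is good to about 2 mm. A picture is of the moment at which its call begins.
- hand_in(): hands the job in; it is judged then, once.
The state is a dict: "time": time; "qpos": joint angles; "qvel": joint speeds; "tau": joint torques, N m; "eef_pos": TCP position; "ee_rot": TCP orientation; "force": force on the tool from outside, world axes, zero at the start; "wrist_torque": the same for the moment, N m; "width": finger opening in m; "gripper_force": force on a finger pad.
Only numpy, scipy, OpenCV 4.12 (cv2) and the standard library are available. Lean on these libraries where they do the work, as an engineer would, in place of code of your own. Each camera call takes 0.05 s, during which the arm holds its last target. There are 200 camera calls.

## Working session

There is one attempt and no reset: what is moved stays moved. The work goes in short steps, Python scripts to look and compute and a tool call to move; the robot and the scene stay as the last step left them, time stands still between calls to the robot, and variables do not carry over. Pictures are saved under pics/ and viewed, at most 14 in all, crops included, and the job is handed in when it is done.

Besides the shell and the picture viewer there is one more tool, called in YAML: its name, and indented under it one key for each argument. play_rows: Moves the arm, as the interface text tells. Its arguments: {"type":"object","properties":{"rows":{"type":"array","items":{"type":"array","items":{"type":"number"}}},"grip_force":{"type":"number"}},"required":["rows"]}

```bash
mkdir -p pics; ls; python3 - <<'E'
from rig import *
import cv2,numpy as np
s=read_state();print(s)
for n in ("scene","side"):
    c=read_camera(n);np.savez(f"pics/{n}0.npz",**c);cv2.imwrite(f"pics/{n}0.png",c["frame"][:,:,::-1])
    print(n,c["mtx"],c["T"].round(3))
E
```

```text
pics
{'time': 0.0, 'qpos': array([-1.29429829e+00,  3.78041489e-01,  7.96471684e-02,  1.27441244e+00,
       -7.13287446e-06,  1.46050606e+00]), 'qvel': array([-0.00092909, -0.00179456,  0.00032894, -0.00039342,  0.00071003,
       -0.00118398]), 'tau': array([-1.03352391e-03, -4.63608527e+01,  2.69873339e+01,  2.07227800e-02,
       -4.67670252e-04,  5.44075633e-06]), 'eef_pos': array([ 0.21673842, -0.53192087,  0.2473814 ]), 'ee_rot': array([-3.08106014e+00, -6.03400498e-01,  2.73129686e-04]), 'force': array([-0.9258939 , -0.38132425, -0.06346309]), 'wrist_torque': array([ 0.01728407, -0.01025182, -0.0384168 ]), 'gripper_force': 0.0, 'width': 0.08553412175920636}
scene [[499.75033196   0.         324.43453064]
 [  0.         499.75033196 199.245655  ]
 [  0.           0.           1.        ]] [[-0.757 -0.412  0.506 -0.119]
 [-0.653  0.493 -0.575  0.808]
 [-0.013 -0.766 -0.642  0.958]
 [ 0.     0.     0.     1.   ]]
side [[503.1141379    0.         319.98629314]
 [  0.         503.1141379  202.4779212 ]
 [  0.           0.           1.        ]] [[-0.884 -0.252  0.394  0.132]
 [-0.468  0.494 -0.733  0.904]
 [-0.01  -0.832 -0.554  0.707]
 [ 0.     0.     0.     1.   ]]
```

View pics/scene0.png

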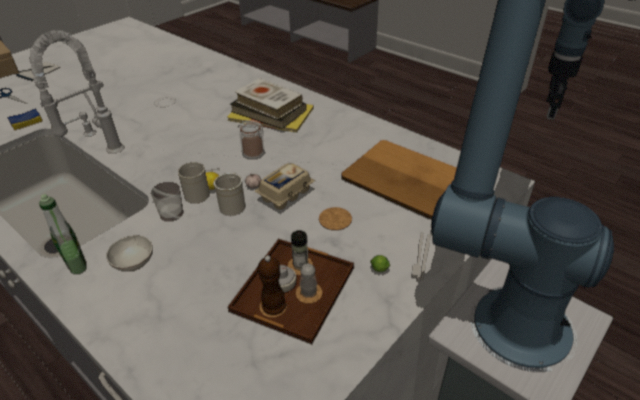

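View pics/side0.png

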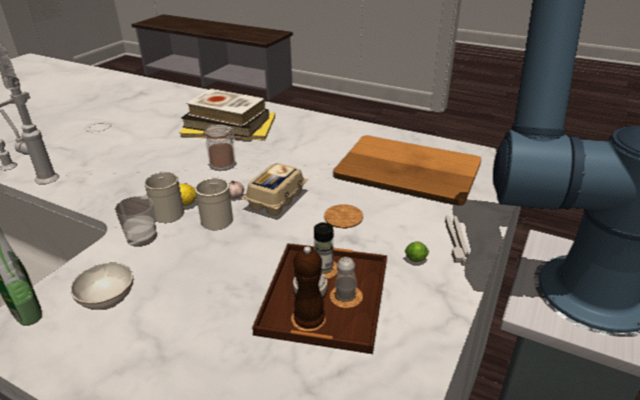

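The two views show the tray with the mill (308,300 in side), shaker (346,285), jar (323,250) and the timer between them. The coaster is at (344,215), the board at (408,168), and the egg box at (275,188). Next I'll rectify onto horizontal planes to measure.

```bash
cat > h.py <<'E'
import numpy as np,cv2
def load(n): return dict(np.load(f"pics/{n}.npz"))
def plane(c,u,v,z):
    d=c["T"][:3,:3]@np.linalg.solve(c["mtx"],[u,v,1.]);o=c["T"][:3,3];return o+d*(z-o[2])/d[2]
def proj(c,P):
    P=np.atleast_2d(P);q=(P-c["T"][:3,3])@c["T"][:3,:3]@c["mtx"].T;return q[:,:2]/q[:,2:]
def cloud(c):
    v,u=np.mgrid[:400,:640];r=np.stack([u,v,np.ones_like(u)],-1)@np.linalg.inv(c["mtx"]).T*c["z_map"][...,None]
    return r@c["T"][:3,:3].T+c["T"][:3,3]
def ortho(c,z,x0,x1,y0,y1,s=1000): # image up = +x, left = +y
    w,h=int((y1-y0)*s),int((x1-x0)*s)
    W=np.array([[x1,y1,z],[x1,y0,z],[x0,y0,z],[x0,y1,z]])
    H=cv2.getPerspectiveTransform(proj(c,W).astype(np.float32),np.float32([[0,0],[w,0],[w,h],[0,h]]))
    return cv2.warpPerspective(c["frame"][:,:,::-1],H,(w,h),flags=cv2.INTER_CUBIC)
E
python3 - <<'E'
from h import *
for n in("scene0","side0"):
    c=load(n);P=cloud(c)
    print(n,[ (k,plane(c,*uv,z).round(3)) for k,uv,z in ([("tray",(295,287),.008),("coaster",(336,218),.006),("board",(405,175),.022),("egg",(287,182),.07)] if n[1]=='c' else [("tray",(325,295),.008),("coaster",(344,215),.006),("board",(408,168),.022),("egg",(278,180),.07)])])
c=load("side0")
cv2.imwrite("pics/o1.png",cv2.resize(ortho(c,.008,.25,.8,-.5,.45),(800,463)))
E
```

```text
scene0 [('tray', array([0.467, 0.257, 0.008])), ('coaster', array([ 0.553, -0.003,  0.006])), ('board', array([ 0.505, -0.278,  0.022])), ('egg', array([0.715, 0.023, 0.07 ]))]
side0 [('tray', array([0.467, 0.265, 0.008])), ('coaster', array([ 0.554, -0.001,  0.006])), ('board', array([ 0.485, -0.262,  0.022])), ('egg', array([0.724, 0.02 , 0.07 ]))]
```

View pics/o1.png

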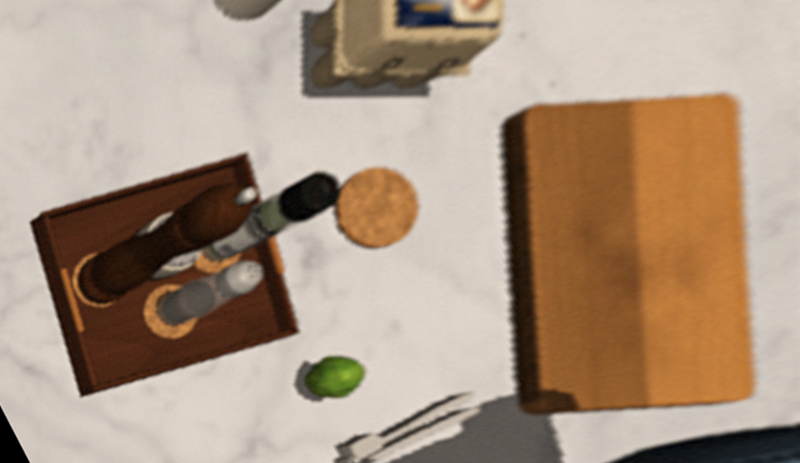

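Every item sits where expected: the mill is on the spot at tray +y, the shaker on the near spot, the jar at −y, and tray yaw is about 13°. Next, circle fits on the depth clouds.

```bash
cat >> h.py <<'E'
from scipy.optimize import least_squares
def fit(P,c0,r,z0,z1,rad=None):
    rad=rad or r+.012;c0=np.array(c0,float);P=P.reshape(-1,3);P=P[(P[:,2]>z0)&(P[:,2]<z1)]
    for _ in range(4):
        Q=P[np.linalg.norm(P[:,:2]-c0,axis=1)<rad,:2]
        if len(Q)<15: return c0,len(Q),9
        o=least_squares(lambda c:np.linalg.norm(Q-c,axis=1)-r,c0,loss="soft_l1",f_scale=.003);c0=o.x
    return c0.round(4),len(Q),np.median(abs(o.fun)).round(4)
E
python3 - <<'E'
from h import *
t=np.radians(13.6);R=np.array([[np.cos(t),-np.sin(t)],[np.sin(t),np.cos(t)]]);T0=np.array([.467,.265])
S={"mill":(17.5,71),"shaker":(-42,0),"jar":(17.5,-71),"timer":(30,0)}
par={"mill":[(.025,.14,.155)],"shaker":[(.022,.02,.07)],"jar":[(.0205,.02,.11)],"timer":[(.0335,.014,.032)]}
for n in("scene0","side0"):
    c=load(n);P=cloud(c)
    for k in S:
        g=T0+R@(np.array(S[k])/1000)
        for r,a,b in par[k]: print(n,k,g.round(3),fit(P,g,r,a,b,r+.015))
    m=(P[...,2]>.004)&(P[...,2]<.012)&(abs(P[...,0]-.554)<.07)&(abs(P[...,1])<.07)
    Q=P[m][:,:2].astype(np.float32);print("coaster",cv2.minEnclosingCircle(Q),len(Q),Q.mean(0))
    m=(P[...,2]>.016)&(P[...,2]<.028)&(P[...,0]<.75)&(P[...,0]>.3)&(P[...,1]<-.1)&(P[...,1]>-.43)
    print("board",cv2.minAreaRect(P[m][:,:2].astype(np.float32)))
    m=(P[...,2]>.03)&(P[...,2]<.09)&(abs(P[...,0]-.72)<.09)&(abs(P[...,1]-.02)<.12)
    print("egg",P[m].min(0),P[m].max(0))
    m=(P[...,2]>.003)&(P[...,2]<.028)&(abs(P[...,0]-.467)<.17)&(abs(P[...,1]-.265)<.18)&(np.linalg.norm(P[...,:2]-[.35,.08],axis=-1)>.06)&(np.linalg.norm(P[...,:2]-[.554,0],axis=-1)>.06)
    m=cv2.morphologyEx(m.astype(np.uint8),cv2.MORPH_OPEN,np.ones((3,3)))>0
    print("tray",cv2.minAreaRect(P[m][:,:2].astype(np.float32)))
    cv2.imwrite(f"pics/t_{n}.png",cv2.resize(ortho(c,.022,.28,.68,.08,.42),None,fx=1.17,fy=1.25))
a=[cv2.resize(cv2.imread(f"pics/t_{n}.png"),(398,500)) for n in("scene0","side0")]
cv2.imwrite("pics/t.png",np.hstack(a))
E
```

```text
scene0 mill [0.467 0.338] (array([0.4679, 0.3313]), 146, np.float64(0.0012))
scene0 shaker [0.426 0.255] (array([0.4351, 0.2446]), 287, np.float64(0.0018))
scene0 jar [0.501 0.2  ] (array([0.5084, 0.1936]), 410, np.float64(0.001))
scene0 timer [0.496 0.272] (array([0.5012, 0.2681]), 73, np.float64(0.0012))
coaster ((0.5737189054489136, 0.013609777204692364), 0.07010602205991745) 402 [ 0.5556546  -0.00116412]
board ((0.49549400806427, -0.2536236047744751), (0.35669776797294617, 0.3254481554031372), 2.954667091369629)
egg [ 0.68508037 -0.07194036  0.03012947] [0.80926446 0.13982497 0.08994747]
tray ((0.4711076021194458, 0.25965484976768494), (0.22273282706737518, 0.25371938943862915), 16.453685760498047)
side0 mill [0.467 0.338] (array([0.467 , 0.3321]), 238, np.float64(0.0009))
side0 shaker [0.426 0.255] (array([0.4342, 0.2447]), 464, np.float64(0.0018))
side0 jar [0.501 0.2  ] (array([0.5087, 0.1941]), 576, np.float64(0.0008))
side0 timer [0.496 0.272] (array([0.5007, 0.2668]), 54, np.float64(0.0004))
coaster ((0.5554489493370056, -0.0014593309024348855), 0.05029138922691345) 611 [ 5.559129e-01 -5.404284e-05]
board ((0.4939099848270416, -0.2561679780483246), (0.3608472943305969, 0.32356736063957214), 3.2537789344787598)
egg [ 0.68792732 -0.06595756  0.03154787] [0.80989807 0.13788064 0.08953494]
tray ((0.4745854437351227, 0.24982087314128876), (0.2202836573123932, 0.2764013409614563), 16.227737426757812)
```

View pics/t.png

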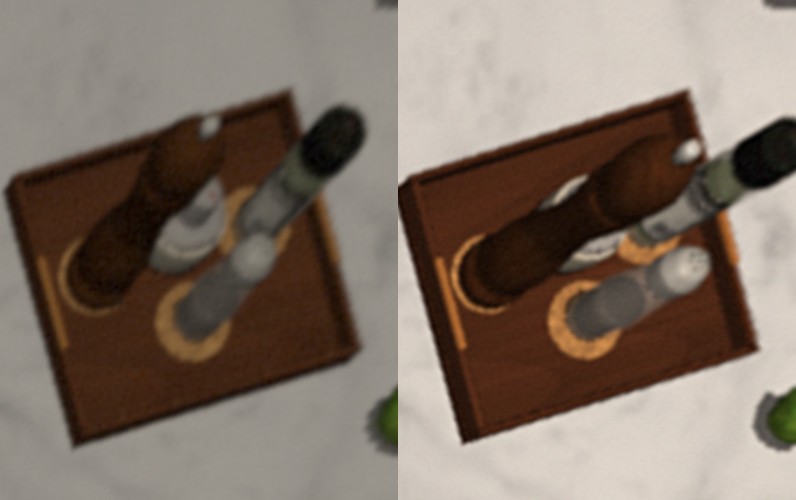

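Both cameras agree. The mill and jar fits give a tray yaw of 16.4° and a centre of about (0.471, 0.258). That puts the mill at (0.468, 0.331), the jar at (0.508, 0.195), the shaker at (0.431, 0.246), the timer at (0.500, 0.267) and the coaster at (0.555, −0.001). I'll turn the tool to tray-aligned first (closing along tray y, half-turned so joint 6 stays centred).

play_rows:
  rows:
    - [0,0,-1,0,0,0,1]
    - [0,0,-1,0,0,0,1]
    - [0,0,-1,0,0,0,1]
    - [0,0,-1,0,0,0,1]
    - [0,0,-1,0,0,0,1]
    - [0,0,-1,0,0,0,1]
    - [0,0,-1,0,0,0,1]
    - [0,0,-1,0,0,0,1]
    - [0,0,-1,0,0,0,1]
    - [0,0,-1,0,0,0,1]
  grip_force: 30

```text
time: 1.35
eef_pos: [0.2168, -0.5322, 0.2477]
ee_rot: [-2.198, -2.243, -0.001]
force: [0.5, 0.1, -0.0]
width: 0.0855
gripper_force: 0.0
```

play_rows:
  rows:
    - [0,0,-1,0,0,0,1]
    - [0,0,-1,0,0,0,1]
    - [0,0,-1,0,0,0,1]
    - [0,0,-1,0,0,0,1]
    - [0,0,-1,0,0,0,1]
    - [0,0,-1,0,0,0,1]
    - [0,0,-1,0,0,0,1]
    - [0,0,-1,0,0,0,1]
    - [0,0,-1,0,0,0,1]
    - [0,0,-1,0,0,0,1]

```text
time: 2.6
eef_pos: [0.2168, -0.5322, 0.2477]
ee_rot: [-0.548, -3.093, -0.002]
force: [0.6, 0.5, 0.2]
width: 0.0857
gripper_force: 0.0
```

play_rows:
  rows:
    - [0,0,-1,0,0,0,1]
    - [0,0,-1,0,0,0,1]
    - [0,0,-1,0,0,0,1]
    - [0,0,-1,0,0,0,1]
    - [0,0,-1,0,0,0,1]
    - [0,0,-0.35,0,0,0,1]
    - [0,0,0,0,0,0,1]

```text
time: 3.48
eef_pos: [0.2168, -0.5322, 0.2478]
ee_rot: [0.449, -3.109, -0.002]
force: [0.1, 0.0, -0.9]
width: 0.0854
gripper_force: 0.0
```

```bash
cat >> h.py <<'E'
from scipy.spatial.transform import Rotation as Ro
def go(*targets):
    "print tool-axis shifts /0.25 from measured pose through targets"
    from rig import read_state
    s=read_state();R=Ro.from_rotvec(s["ee_rot"]).as_matrix();p=s["eef_pos"]
    print("t",round(s["time"],2),"p",p.round(4),"x",R[:,0].round(3),"z",R[:,2].round(3),"w",round(s["width"],4),"F",s["force"].round(1))
    Rw=Ro.from_euler("z",np.radians(196.4)).as_matrix()@np.diag([1,-1,-1])
    print("turn/.12",(Ro.from_matrix(R.T@Rw).as_rotvec()/.12).round(3))
    for t in targets:
        t=np.array(t);print(t.round(3),((R.T@(t-p))/.25).round(3));p=t
E
python3 - <<'E'
from h import *
go((.45,-.2,.26),(.468,.3313,.26),(.468,.3313,.146))
c=load("side0");P=cloud(c)
m=(abs(P[...,2]-.022)<.004)&(P[...,0]<.75)&(P[...,0]>.28)&(P[...,1]<-.1)&(P[...,1]>-.45)
m=m&(c["frame"][...,0].astype(int)-c["frame"][...,2]>60)
print(cv2.minAreaRect(P[m][:,:2].astype(np.float32)))
c=load("scene0");P=cloud(c);m=(abs(P[...,2]-.006)<.004)&(np.linalg.norm(P[...,:2]-[.555,0],axis=-1)<.06)&(c["frame"][...,0].astype(int)-c["frame"][...,2]>35);print(cv2.minAreaRect(P[m][:,:2].astype(np.float32)))
c=load("side0");P=cloud(c);m=(abs(P[...,2]-.006)<.004)&(np.linalg.norm(P[...,:2]-[.555,0],axis=-1)<.06)&(c["frame"][...,0].astype(int)-c["frame"][...,2]>50);print(cv2.minAreaRect(P[m][:,:2].astype(np.float32)))
E
```

```text
t 3.48 p [ 0.2168 -0.5322  0.2478] x [-0.959 -0.283 -0.   ] z [-0.     0.001 -1.   ] w 0.0854 F [ 0.1  0.  -0.9]
turn/.12 [0.009 0.    0.003]
[ 0.45 -0.2   0.26] [-1.27   1.011 -0.048]
[0.468 0.331 0.26 ] [-6.700e-01  2.018e+00  2.000e-03]
[0.468 0.331 0.146] [ 0.    -0.     0.456]
((0.49436286091804504, -0.286024272441864), (0.35886237025260925, 0.25648006796836853), 3.512883186340332)
((0.5559380650520325, -0.003322076052427292), (0.09431000798940659, 0.09440955519676208), 89.4054183959961)
((0.5566415190696716, -0.000790037214756012), (0.09319426864385605, 0.09625465422868729), 15.065089225769043)
```

The board centre is (0.494, −0.284) and the coaster (0.556, −0.002), with sizes matching. Now I move above the mill.

play_rows:
  rows:
    - [0,0,0,-0.159,0.126,-0.006,1]
    - [0,0,0,-0.159,0.126,-0.006,1]
    - [0,0,0,-0.159,0.126,-0.006,1]
    - [0,0,0,-0.159,0.126,-0.006,1]
    - [0,0,0,-0.159,0.126,-0.006,1]
    - [0,0,0,-0.159,0.126,-0.006,1]
    - [0,0,0,-0.159,0.126,-0.006,1]
    - [0,0,0,-0.159,0.126,-0.006,1]

```text
time: 4.47
eef_pos: [0.4512, -0.1993, 0.2603]
ee_rot: [-0.448, 3.109, -0.0]
force: [1.6, -1.1, 0.4]
width: 0.0854
gripper_force: 0.0
```

play_rows:
  rows:
    - [0,0,0,-0.067,0.202,0,1]
    - [0,0,0,-0.067,0.202,0,1]
    - [0,0,0,-0.067,0.202,0,1]
    - [0,0,0,-0.067,0.202,0,1]
    - [0,0,0,-0.067,0.202,0,1]
    - [0,0,0,-0.067,0.202,0,1]
    - [0,0,0,-0.067,0.202,0,1]
    - [0,0,0,-0.067,0.202,0,1]
    - [0,0,0,-0.067,0.202,0,1]
    - [0,0,0,-0.067,0.202,0,1]

```text
time: 5.72
eef_pos: [0.4678, 0.3327, 0.2601]
ee_rot: [-0.449, 3.109, -0.001]
force: [0.5, 0.4, 0.0]
width: 0.0855
gripper_force: 0.0
```

```bash
python3 - <<'E'
from h import *
from rig import *
go((.468,.3313,.26),(.468,.3313,.146))
c=read_camera("wrist");np.savez("pics/w1.npz",**c);cv2.imwrite("pics/w1.png",c["frame"][:,:,::-1])
P=cloud(c)
print("jar cap",fit(P,(.508,.195),.0205,.06,.11,.035),"shaker",fit(P,(.431,.2465),.022,.02,.07,.035),"timer",fit(P,(.5,.267),.0335,.014,.03,.05))
for nm,g,h0,h1 in(("mill",(.468,.331),.165,.185),("jar",(.508,.195),.108,.118),("shaker",(.431,.2465),.092,.104),("timer",(.5,.267),.05,.068)):
    m=(P[...,2]>h0)&(P[...,2]<h1)&(np.linalg.norm(P[...,:2]-g,axis=-1)<.04)
    print(nm,m.sum(),cv2.minEnclosingCircle(P[m][:,:2].astype(np.float32)) if m.sum()>5 else 0)
E
```

```text
t 5.72 p [0.4678 0.3327 0.2601] x [-0.959 -0.283  0.   ] z [ 0. -0. -1.] w 0.0855 F [0.5 0.4 0. ]
turn/.12 [-0.003 -0.     0.002]
[0.468 0.331 0.26 ] [ 0.001 -0.006  0.   ]
[0.468 0.331 0.146] [-0.     0.     0.456]
jar cap (array([0.51  , 0.1927]), 1185, np.float64(0.0004)) shaker (array([0.4365, 0.2421]), 724, np.float64(0.0019)) timer (array([0.5016, 0.2666]), 127, np.float64(0.0006))
mill 823 ((0.4691410958766937, 0.3319447934627533), 0.014057525433599949)
jar 1951 ((0.508895218372345, 0.19298401474952698), 0.020880263298749924)
shaker 867 ((0.43630507588386536, 0.24425800144672394), 0.014324801042675972)
timer 616 ((0.5013561248779297, 0.26562368869781494), 0.013601675629615784)
```

View pics/w1.png

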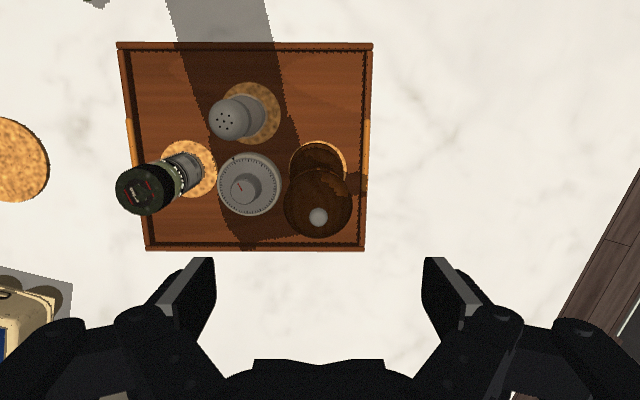

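The wrist view has the mill head at column 318, centred between the fingers. The measured tops are mill (0.469, 0.332), jar (0.509, 0.193), shaker (0.435, 0.2445) and timer (0.501, 0.266). I'll descend and grip the mill.

play_rows:
  rows:
    - [0,0,0,-0.004,-0.004,0.114,1]
    - [0,0,0,0,0,0.114,1]
    - [0,0,0,0,0,0.114,1]
    - [0,0,0,0,0,0.114,1]
    - [0,0,0,0,0,0,1]
    - [0,0,0,0,0,0,-1]
    - [0,0,0,0,0,0,-1]
    - [0,0,0,0,0,0,-1]
    - [0,0,0,0,0,0,-1]
    - [0,0,0,0,0,0,-1]
  grip_force: 30

```text
time: 7.02
eef_pos: [0.4707, 0.3311, 0.1482]
ee_rot: [-0.449, 3.105, 0.002]
force: [0.6, 0.7, 7.2]
width: 0.0466
gripper_force: 30.7
```

```bash
python3 - <<'E'
from h import *
go((.468,.332,.286),(.61,-.27,.286),(.61,-.27,.162))
E
```

```text
t 7.03 p [0.4707 0.3311 0.1482] x [-0.959 -0.283 -0.004] z [ 0.004  0.002 -1.   ] w 0.0466 F [0.6 0.7 7.2]
turn/.12 [0.007 0.033 0.008]
[0.468 0.332 0.286] [ 0.007  0.007 -0.551]
[ 0.61  -0.27   0.286] [ 0.137 -2.47  -0.003]
[ 0.61  -0.27   0.162] [ 0.002 -0.     0.496]
```

play_rows:
  rows:
    - [0,0,0,0,0,-0.04,-1]
    - [0,0,0,0,0,-0.08,-1]
    - [0,0,0,0,0,-0.11,-1]
    - [0,0,0,0,0,-0.11,-1]
    - [0,0,0,0,0,-0.11,-1]
    - [0,0,0,0,0,-0.08,-1]
    - [0,0,0,0,0,-0.03,-1]
    - [0,0,0,0,0,0,-1]
  grip_force: 40

```text
time: 8.02
eef_pos: [0.4694, 0.3303, 0.2863]
ee_rot: [-0.45, 3.109, -0.0]
force: [0.8, -0.8, -1.4]
width: 0.0464
gripper_force: 41.3
```

```bash
python3 - <<'E'
from h import *
from rig import *
go((.61,-.27,.286),(.61,-.27,.162))
c=read_camera("side");cv2.imwrite("pics/s2.png",c["frame"][:,:,::-1])
E
```

```text
t 8.03 p [0.4694 0.3303 0.2863] x [-0.959 -0.283 -0.   ] z [ 0. -0. -1.] w 0.0464 F [ 0.8 -0.8 -1.4]
turn/.12 [-0.001  0.001  0.008]
[ 0.61  -0.27   0.286] [ 1.410e-01 -2.462e+00  1.000e-03]
[ 0.61  -0.27   0.162] [0.    0.    0.496]
```

View pics/s2.png

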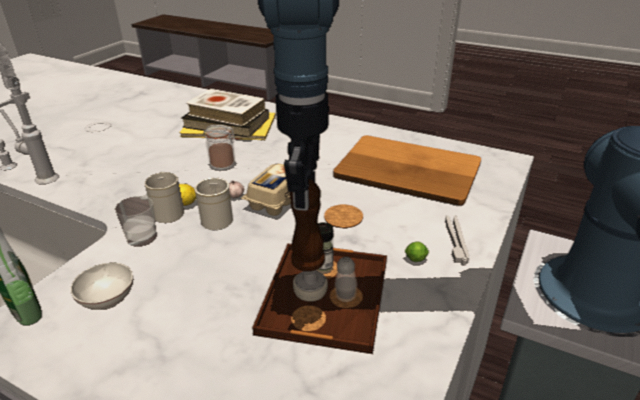

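The mill hangs upright at (308,230) and the other items are unmoved. Carrying it to the board.

play_rows:
  rows:
    - [0,0,0,0.009,-0.05,0,-1]
    - [0,0,0,0.009,-0.1,0,-1]
    - [0,0,0,0.009,-0.15,0,-1]
    - [0,0,0,0.009,-0.2,0,-1]
    - [0,0,0,0.009,-0.2,0,-1]
    - [0,0,0,0.009,-0.2,0,-1]
    - [0,0,0,0.009,-0.2,0,-1]
    - [0,0,0,0.009,-0.2,0,-1]
    - [0,0,0,0.009,-0.2,0,-1]
    - [0,0,0,0.009,-0.2,0,-1]

```text
time: 9.32
eef_pos: [0.5674, -0.0859, 0.2855]
ee_rot: [0.448, -3.108, -0.0]
force: [0.7, 0.4, -1.3]
width: 0.046
gripper_force: 41.4
```

play_rows:
  rows:
    - [0,0,0,0.009,-0.2,0,-1]
    - [0,0,0,0.009,-0.2,0,-1]
    - [0,0,0,0.009,-0.15,0,-1]
    - [0,0,0,0.009,-0.12,0,-1]
    - [0,0,0,0.009,-0.07,0,-1]
    - [0,0,0,0.006,-0.02,0,-1]
    - [0,0,0,0,0,0.1,-1]
    - [0,0,0,0,0,0.15,-1]
    - [0,0,0,0,0,0.1,-1]
    - [0,0,0,0,0,0,-1]

```text
time: 10.58
eef_pos: [0.6075, -0.2679, 0.1961]
ee_rot: [0.45, -3.104, -0.006]
force: [0.4, 0.4, -0.9]
width: 0.0463
gripper_force: 41.5
```

```bash
python3 - <<'E'
from h import *
go((.61,-.27,.163))
E
```

```text
t 10.57 p [ 0.6075 -0.2679  0.1961] x [-0.959 -0.284  0.004] z [-0.006  0.003 -1.   ] w 0.0463 F [ 0.4  0.4 -0.9]
turn/.12 [ 0.038 -0.037  0.012]
[ 0.61  -0.27   0.163] [-0.008 -0.011  0.132]
```

play_rows:
  rows:
    - [0,0,0,0,0,0.06,-1]
    - [0,0,0,0,0,0.04,-1]
    - [0,0,0,0,0,0.02,-1]
    - [0,0,0,0,0,0.01,-1]
    - [0,0,0,0,0,0,-1]

```text
time: 11.2
eef_pos: [0.6098, -0.2696, 0.1664]
ee_rot: [-0.45, 3.109, -0.0]
force: [-0.5, 0.1, -2.1]
width: 0.0463
gripper_force: 41.5
```

```bash
python3 - <<'E'
from h import *
go((.61,-.27,.163))
E
```

```text
t 11.2 p [ 0.6098 -0.2696  0.1664] x [-0.959 -0.283 -0.   ] z [ 0. -0. -1.] w 0.0463 F [-0.5  0.1 -2.1]
turn/.12 [-0.002  0.001  0.008]
[ 0.61  -0.27   0.163] [-0.    -0.002  0.014]
```

play_rows:
  rows:
    - [0,0,0,0,0,0.006,-1]
    - [0,0,0,0,0,0.006,-1]
    - [0,0,0,0,0,0.005,-1]
    - [0,0,0,0,0,0,-1]

```text
time: 11.7
eef_pos: [0.61, -0.2695, 0.1626]
ee_rot: [-0.45, 3.108, -0.001]
force: [-0.2, 1.1, 2.7]
width: 0.0461
gripper_force: 41.7
```

Contact confirmed: the force went from −2 to +2.7 N. I'll release and rise.

play_rows:
  rows:
    - [0,0,0,0,0,0,0.3]
    - [0,0,0,0,0,0,1]
    - [0,0,0,0,0,0,1]
    - [0,0,0,0,0,0,1]
    - [0,0,0,0,0,0,1]
    - [0,0,0,0,0,-0.1,1]
    - [0,0,0,0,0,-0.2,1]
    - [0,0,0,0,0,-0.1,1]
    - [0,0,0,0,0,0,1]

```text
time: 12.82
eef_pos: [0.6111, -0.2702, 0.2649]
ee_rot: [-0.449, 3.105, -0.005]
force: [0.8, 0.7, -0.6]
width: 0.0854
gripper_force: 0.0
```

```bash
python3 - <<'E'
from h import *
go((.4350,.2445,.26),(.4350,.2445,.053))
E
```

```text
t 12.82 p [ 0.6111 -0.2702  0.2649] x [-0.959 -0.283 -0.004] z [ 0.005 -0.003 -1.   ] w 0.0854 F [ 0.8  0.7 -0.6]
turn/.12 [-0.034  0.033  0.008]
[0.435 0.244 0.26 ] [0.092 2.174 0.01 ]
[0.435 0.244 0.053] [0.003 0.003 0.828]
```

play_rows:
  rows:
    - [0,0,0,0.008,0.2,0,1]
    - [0,0,0,0.008,0.2,0,1]
    - [0,0,0,0.008,0.2,0,1]
    - [0,0,0,0.008,0.2,0,1]
    - [0,0,0,0.008,0.2,0,1]
    - [0,0,0,0.008,0.2,0,1]
    - [0,0,0,0.008,0.2,0,1]
    - [0,0,0,0.008,0.2,0,1]
    - [0,0,0,0.008,0.2,0,1]
    - [0,0,0,0.008,0.2,0,1]

```text
time: 14.08
eef_pos: [0.4474, 0.2056, 0.2604]
ee_rot: [0.449, -3.107, 0.001]
force: [0.4, 0.8, -0.9]
width: 0.0856
gripper_force: 0.0
```

play_rows:
  rows:
    - [0,0,0,0.008,0.174,0,1]
    - [0,0,0,0,0,0.1,1]
    - [0,0,0,0,0,0.15,1]
    - [0,0,0,0,0,0.12,1]
    - [0,0,0,0,0,0,1]
    - [0,0,0,0,0,0,1]

```text
time: 14.82
eef_pos: [0.4347, 0.2455, 0.1698]
ee_rot: [0.449, -3.109, 0.0]
force: [-0.8, -0.2, 0.7]
width: 0.0855
gripper_force: 0.0
```

```bash
python3 - <<'E'
from h import *
from rig import *
go((.4350,.2445,.053))
c=read_camera("side");cv2.imwrite("pics/s3.png",c["frame"][:,:,::-1])
P=cloud(c);print(fit(P,(.61,-.27),.025,.15,.18,.045))
c=read_camera("wrist");P=cloud(c)
for nm,g,h0,h1 in(("jar",(.508,.195),.108,.118),("shaker",(.431,.2465),.092,.104),("timer",(.5,.267),.05,.068)):
    m=(P[...,2]>h0)&(P[...,2]<h1)&(np.linalg.norm(P[...,:2]-g,axis=-1)<.04)
    print(nm,m.sum(),cv2.minEnclosingCircle(P[m][:,:2].astype(np.float32)) if m.sum()>5 else 0)
print(fit(P,(.435,.2445),.022,.02,.07,.035))
E
```

```text
t 14.82 p [0.4347 0.2455 0.1698] x [-0.959 -0.283  0.   ] z [-0. -0. -1.] w 0.0855 F [-0.8 -0.2  0.7]
turn/.12 [-0.001 -0.001  0.007]
[0.435 0.244 0.053] [-0.    -0.004  0.467]
(array([ 0.6138, -0.2596]), 84, np.float64(0.003))
jar 1231 ((0.5090601444244385, 0.1963413953781128), 0.019742295145988464)
shaker 1407 ((0.4357166290283203, 0.24348555505275726), 0.014059760607779026)
timer 986 ((0.5009369850158691, 0.2656466066837311), 0.013625950552523136)
(array([0.4379, 0.2453]), 1157, np.float64(0.0017))
```

View pics/s3.png

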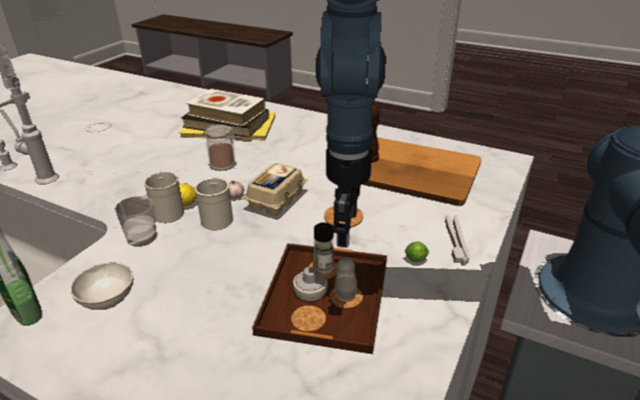

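The mill stands on the board at about (375,140), partly behind the arm. The shaker is centred under the gripper, so I'll descend and grip it.

play_rows:
  rows:
    - [0,0,0,-0.003,-0.007,0.1,1]
    - [0,0,0,0,0,0.15,1]
    - [0,0,0,0,0,0.15,1]
    - [0,0,0,0,0,0.067,1]
    - [0,0,0,0,0,0,1]
    - [0,0,0,0,0,0,-1]
    - [0,0,0,0,0,0,-1]
    - [0,0,0,0,0,0,-1]
    - [0,0,0,0,0,0,-1]
    - [0,0,0,0,0,0,-1]
  grip_force: 30

```text
time: 16.18
eef_pos: [0.437, 0.2446, 0.0543]
ee_rot: [-0.449, 3.107, 0.001]
force: [-0.7, 0.0, 5.8]
width: 0.0398
gripper_force: 29.6
```

play_rows:
  rows:
    - [0,0,0,0,0,-0.04,-1]
    - [0,0,0,0,0,-0.08,-1]
    - [0,0,0,0,0,-0.12,-1]
    - [0,0,0,0,0,-0.14,-1]
    - [0,0,0,0,0,-0.12,-1]
    - [0,0,0,0,0,-0.08,-1]
    - [0,0,0,0,0,-0.02,-1]
    - [0,0,0,0,0,0,-1]

```text
time: 17.18
eef_pos: [0.4358, 0.244, 0.2027]
ee_rot: [-0.45, 3.109, -0.0]
force: [-0.1, 1.2, -1.3]
width: 0.04
gripper_force: 30.3
```

```bash
python3 - <<'E'
from h import *
go((.495,-.265,.2),(.495,-.265,.072))
E
```

```text
t 17.18 p [0.4358 0.244  0.2027] x [-0.959 -0.283 -0.   ] z [ 0. -0. -1.] w 0.04 F [-0.1  1.2 -1.3]
turn/.12 [-0.001  0.001  0.008]
[ 0.495 -0.265  0.2  ] [ 0.35  -2.02   0.011]
[ 0.495 -0.265  0.072] [0.    0.    0.512]
```

play_rows:
  rows:
    - [0,0,0,0.027,-0.05,0,-1]
    - [0,0,0,0.027,-0.1,0,-1]
    - [0,0,0,0.027,-0.15,0,-1]
    - [0,0,0,0.027,-0.2,0,-1]
    - [0,0,0,0.027,-0.2,0,-1]
    - [0,0,0,0.027,-0.2,0,-1]
    - [0,0,0,0.027,-0.2,0,-1]
    - [0,0,0,0.027,-0.2,0,-1]
    - [0,0,0,0.027,-0.2,0,-1]
    - [0,0,0,0.027,-0.2,0,-1]

```text
time: 18.42
eef_pos: [0.4901, -0.1845, 0.2017]
ee_rot: [0.448, -3.108, -0.002]
force: [1.1, 0.3, -0.8]
width: 0.0397
gripper_force: 30.4
```

play_rows:
  rows:
    - [0,0,0,0.027,-0.16,0,-1]
    - [0,0,0,0.027,-0.1,0,-1]
    - [0,0,0,0.026,-0.06,0,-1]
    - [0,0,0,0,0,0.08,-1]
    - [0,0,0,0,0,0.14,-1]
    - [0,0,0,0,0,0.14,-1]
    - [0,0,0,0,0,0.1,-1]
    - [0,0,0,0,0,0.04,-1]
    - [0,0,0,0,0,0.02,-1]
    - [0,0,0,0,0,0,-1]

```text
time: 19.68
eef_pos: [0.4953, -0.2652, 0.0734]
ee_rot: [-0.45, 3.109, -0.001]
force: [0.1, -0.0, -0.7]
width: 0.0396
gripper_force: 30.4
```

play_rows:
  rows:
    - [0,0,0,0,0,0.007,-1]
    - [0,0,0,0,0,0.006,-1]
    - [0,0,0,0,0,0,-1]

```text
time: 20.05
eef_pos: [0.4951, -0.2652, 0.0697]
ee_rot: [-0.45, 3.109, -0.001]
force: [-0.3, 0.3, -1.6]
width: 0.0398
gripper_force: 30.4
```

play_rows:
  rows:
    - [0,0,0,0,0,0.004,-1]
    - [0,0,0,0,0,0.004,-1]
    - [0,0,0,0,0,0,-1]

```text
time: 20.42
eef_pos: [0.4953, -0.2652, 0.0685]
ee_rot: [-0.45, 3.109, -0.001]
force: [-1.9, 1.7, 6.0]
width: 0.0399
gripper_force: 31.3
```

The shaker is down, with contact at about z = 0.069. I'll release it and go to the jar.

play_rows:
  rows:
    - [0,0,0,0,0,0,0.3]
    - [0,0,0,0,0,0,1]
    - [0,0,0,0,0,0,1]
    - [0,0,0,0,0,0,1]
    - [0,0,0,0,0,0,1]
    - [0,0,0,0,0,-0.1,1]
    - [0,0,0,0,0,-0.2,1]
    - [0,0,0,0,0,-0.2,1]
    - [0,0,0,0,0,-0.1,1]
    - [0,0,0,0,0,0,1]

```text
time: 21.68
eef_pos: [0.4965, -0.266, 0.22]
ee_rot: [-0.449, 3.105, -0.006]
force: [0.2, -0.1, -0.2]
width: 0.0851
gripper_force: 0.0
```

```bash
python3 - <<'E'
from h import *
go((.5088,.1945,.21),(.5088,.1945,.16))
E
```

```text
t 21.68 p [ 0.4965 -0.266   0.22  ] x [-0.959 -0.283 -0.003] z [ 0.004 -0.003 -1.   ] w 0.0851 F [ 0.2 -0.1 -0.2]
turn/.12 [-0.036  0.028  0.009]
[0.509 0.194 0.21 ] [-0.569  1.753  0.034]
[0.509 0.194 0.16 ] [0.001 0.001 0.2  ]
```

play_rows:
  rows:
    - [0,0,0,-0.063,0.195,0.004,1]
    - [0,0,0,-0.063,0.195,0.004,1]
    - [0,0,0,-0.063,0.195,0.004,1]
    - [0,0,0,-0.063,0.195,0.004,1]
    - [0,0,0,-0.063,0.195,0.004,1]
    - [0,0,0,-0.063,0.195,0.004,1]
    - [0,0,0,-0.063,0.195,0.004,1]
    - [0,0,0,-0.063,0.195,0.004,1]
    - [0,0,0,-0.063,0.193,0.004,1]
    - [0,0,0,0,0,0,1]

```text
time: 22.92
eef_pos: [0.5056, 0.1982, 0.2065]
ee_rot: [0.457, -3.105, -0.0]
force: [0.3, -0.7, 0.1]
width: 0.0853
gripper_force: 0.0
```

```bash
python3 - <<'E'
from h import *
from rig import *
c=read_camera("wrist");P=cloud(c)
for nm,g,h0,h1 in(("jar",(.508,.195),.108,.118),("timer",(.5,.267),.05,.068)):
    m=(P[...,2]>h0)&(P[...,2]<h1)&(np.linalg.norm(P[...,:2]-g,axis=-1)<.04)
    print(nm,m.sum(),cv2.minEnclosingCircle(P[m][:,:2].astype(np.float32)) if m.sum()>5 else 0)
print(fit(P,(.5088,.1945),.0205,.03,.11,.035))
go((.5088,.1945,.087))
E
```

```text
jar 2748 ((0.509469747543335, 0.19272741675376892), 0.020386148244142532)
timer 854 ((0.5014662742614746, 0.26523202657699585), 0.013813421130180359)
(array([0.51  , 0.1933]), 978, np.float64(0.0003))
t 22.98 p [0.5057 0.1965 0.2067] x [-0.958 -0.286  0.003] z [-0.003 -0.001 -1.   ] w 0.0855 F [ 0.4  0.1 -0.2]
turn/.12 [-0.003 -0.025  0.034]
[0.509 0.194 0.087] [-0.011 -0.011  0.479]
```

play_rows:
  rows:
    - [0,0,0,-0.004,-0.007,0.08,1]
    - [0,0,0,0,0,0.1,1]
    - [0,0,0,0,0,0.12,1]
    - [0,0,0,0,0,0.12,1]
    - [0,0,0,0,0,0.059,1]
    - [0,0,0,0,0,0,1]
    - [0,0,0,0,0,0,1]

```text
time: 23.85
eef_pos: [0.5091, 0.1938, 0.0898]
ee_rot: [-0.449, 3.108, -0.0]
force: [0.2, 0.6, 1.3]
width: 0.0853
gripper_force: 0.0
```

play_rows:
  rows:
    - [0,0,0,0,0,0,-1]
    - [0,0,0,0,0,0,-1]
    - [0,0,0,0,0,0,-1]
    - [0,0,0,0,0,0,-1]
    - [0,0,0,0,0,0,-1]
    - [0,0,0,0,0,-0.03,-1]
    - [0,0,0,0,0,-0.08,-1]
    - [0,0,0,0,0,-0.13,-1]
    - [0,0,0,0,0,-0.13,-1]
    - [0,0,0,0,0,-0.1,-1]

```text
time: 25.1
eef_pos: [0.5081, 0.1941, 0.2075]
ee_rot: [-0.45, 3.109, 0.0]
force: [0.6, 0.2, -1.3]
width: 0.0402
gripper_force: 30.4
```

play_rows:
  rows:
    - [0,0,0,0,0,-0.03,-1]
    - [0,0,0,0,0,0,-1]

```text
time: 25.35
eef_pos: [0.5082, 0.194, 0.2135]
ee_rot: [0.45, -3.109, -0.0]
force: [-0.1, 0.3, -1.1]
width: 0.0403
gripper_force: 30.4
```

```bash
python3 - <<'E'
from h import *
go((.385,-.26,.21),(.385,-.26,.107))
E
```

```text
t 25.35 p [0.5082 0.194  0.2135] x [-0.959 -0.283  0.   ] z [-0. -0. -1.] w 0.0403 F [-0.1  0.3 -1.1]
turn/.12 [ 0.    -0.002  0.009]
[ 0.385 -0.26   0.21 ] [ 0.987 -1.602  0.014]
[ 0.385 -0.26   0.107] [-0.    -0.     0.412]
```

play_rows:
  rows:
    - [0,0,0,0.03,-0.048,0,-1]
    - [0,0,0,0.059,-0.096,0,-1]
    - [0,0,0,0.099,-0.16,0,-1]
    - [0,0,0,0.109,-0.176,0,-1]
    - [0,0,0,0.109,-0.176,0,-1]
    - [0,0,0,0.109,-0.176,0,-1]
    - [0,0,0,0.109,-0.176,0,-1]
    - [0,0,0,0.109,-0.176,0,-1]
    - [0,0,0,0.109,-0.176,0,-1]
    - [0,0,0,0.079,-0.128,0,-1]

```text
time: 26.6
eef_pos: [0.3906, -0.2297, 0.2126]
ee_rot: [0.446, -3.108, -0.002]
force: [1.0, 0.3, -0.9]
width: 0.0401
gripper_force: 30.6
```

play_rows:
  rows:
    - [0,0,0,0.049,-0.08,0,-1]
    - [0,0,0,0.02,-0.032,0,-1]
    - [0,0,0,0,0,0.06,-1]
    - [0,0,0,0,0,0.1,-1]
    - [0,0,0,0,0,0.12,-1]
    - [0,0,0,0,0,0.08,-1]
    - [0,0,0,0,0,0.04,-1]
    - [0,0,0,0,0,0.02,-1]
    - [0,0,0,0,0,0,-1]

```text
time: 27.72
eef_pos: [0.3844, -0.2597, 0.109]
ee_rot: [-0.45, 3.109, -0.0]
force: [0.4, -0.6, -1.4]
width: 0.0399
gripper_force: 30.6
```

play_rows:
  rows:
    - [0,0,0,0,0,0.007,-1]
    - [0,0,0,0,0,0.005,-1]
    - [0,0,0,0,0,0,-1]

```text
time: 28.1
eef_pos: [0.3843, -0.2599, 0.106]
ee_rot: [-0.45, 3.109, -0.001]
force: [0.2, 0.5, -0.8]
width: 0.0404
gripper_force: 30.6
```

play_rows:
  rows:
    - [0,0,0,0,0,0.004,-1]
    - [0,0,0,0,0,0.004,-1]
    - [0,0,0,0,0,0,-1]

```text
time: 28.48
eef_pos: [0.3842, -0.2597, 0.1037]
ee_rot: [0.45, -3.109, 0.0]
force: [-0.5, -0.5, -1.4]
width: 0.0401
gripper_force: 30.6
```

play_rows:
  rows:
    - [0,0,0,0,0,0.003,-1]
    - [0,0,0,0,0,0.002,-1]
    - [0,0,0,0,0,0,-1]

```text
time: 28.85
eef_pos: [0.3845, -0.2598, 0.1036]
ee_rot: [-0.45, 3.109, -0.001]
force: [-2.3, 1.3, 8.3]
width: 0.0402
gripper_force: 30.9
```

The jar is down (8 N contact). Release, rise, and check with a picture.

play_rows:
  rows:
    - [0,0,0,0,0,0,0.3]
    - [0,0,0,0,0,0,1]
    - [0,0,0,0,0,0,1]
    - [0,0,0,0,0,0,1]
    - [0,0,0,0,0,0,1]
    - [0,0,0,0,0,-0.1,1]
    - [0,0,0,0,0,-0.2,1]
    - [0,0,0,0,0,-0.2,1]
    - [0,0,0,0,0,0,1]
    - [0,0,0,0,0,0,1]

```text
time: 30.1
eef_pos: [0.3841, -0.2596, 0.2271]
ee_rot: [0.45, -3.109, -0.0]
force: [-0.3, 0.1, -0.1]
width: 0.0853
gripper_force: 0.0
```

```bash
python3 - <<'E'
from h import *
from rig import *
go((.5012,.2658,.2))
c=read_camera("scene");cv2.imwrite("pics/s4.png",cv2.resize(c["frame"][90:310,200:520,::-1],(800,550)))
E
```

```text
t 30.1 p [ 0.3841 -0.2596  0.2271] x [-0.959 -0.283  0.   ] z [-0.  0. -1.] w 0.0853 F [-0.3  0.1 -0.1]
turn/.12 [ 0.001 -0.001  0.008]
[0.501 0.266 0.2  ] [-1.045  1.883  0.108]
```

View pics/s4.png

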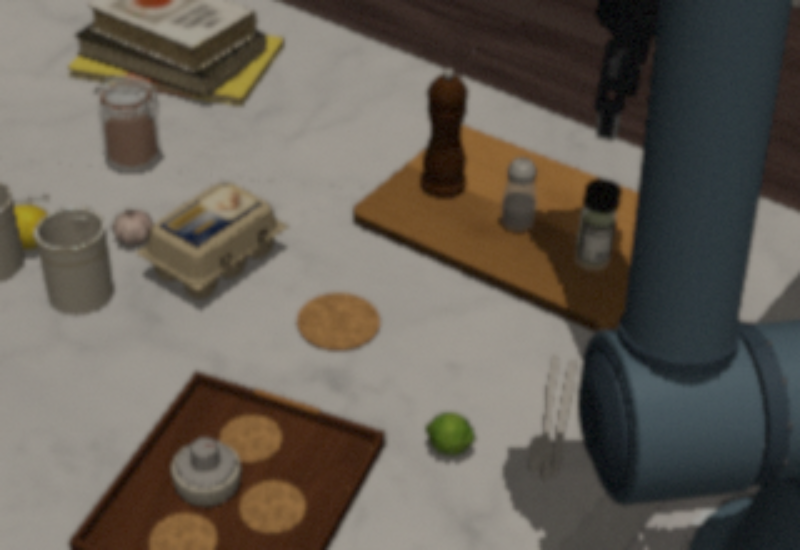

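All three stand upright on the board, mill at (443,140), shaker (518,195) and jar (597,225), and the timer is alone on the tray at (205,470). On to the timer.

play_rows:
  rows:
    - [0,0,0,-0.105,0.188,0.011,1]
    - [0,0,0,-0.104,0.188,0.011,1]
    - [0,0,0,-0.105,0.188,0.011,1]
    - [0,0,0,-0.104,0.188,0.011,1]
    - [0,0,0,-0.105,0.188,0.011,1]
    - [0,0,0,-0.104,0.188,0.011,1]
    - [0,0,0,-0.105,0.188,0.011,1]
    - [0,0,0,-0.104,0.189,0.011,1]
    - [0,0,0,-0.105,0.189,0.01,1]
    - [0,0,0,-0.104,0.189,0.01,1]

```text
time: 31.4
eef_pos: [0.5004, 0.2671, 0.1983]
ee_rot: [0.449, -3.106, 0.002]
force: [-0.1, -0.7, 0.4]
width: 0.0855
gripper_force: 0.0
```

play_rows:
  rows:
    - [0,0,0,0,0,0.1,1]
    - [0,0,0,0,0,0.1,1]
    - [0,0,0,0,0,0,1]
    - [0,0,0,0,0,0,1]

```text
time: 31.9
eef_pos: [0.5011, 0.2654, 0.1503]
ee_rot: [0.449, -3.108, 0.001]
force: [0.4, 0.7, 0.4]
width: 0.0854
gripper_force: 0.0
```

```bash
python3 - <<'E'
from h import *
from rig import *
c=read_camera("wrist");P=cloud(c)
m=(P[...,2]>.05)&(P[...,2]<.068)&(np.linalg.norm(P[...,:2]-(.501,.266),axis=-1)<.04)
print(m.sum(),cv2.minEnclosingCircle(P[m][:,:2].astype(np.float32)))
print(fit(P,(.501,.266),.0335,.014,.03,.045))
go((.5012,.2658,.048))
E
```

```text
1306 ((0.5014370083808899, 0.26569440960884094), 0.01379898190498352)
(array([0.5017, 0.2657]), 128, np.float64(0.0))
t 31.95 p [0.5017 0.2657 0.151 ] x [-0.959 -0.283 -0.   ] z [ 0.  0. -1.] w 0.0856 F [-0.3  0.5  0.2]
turn/.12 [-0.     0.004  0.006]
[0.501 0.266 0.048] [0.002 0.001 0.412]
```

play_rows:
  rows:
    - [0,0,0,0,0,0.1,1]
    - [0,0,0,0,0,0.14,1]
    - [0,0,0,0,0,0.12,1]
    - [0,0,0,0,0,0.05,1]
    - [0,0,0,0,0,0,1]
    - [0,0,0,0,0,0,-1]
    - [0,0,0,0,0,0,-1]
    - [0,0,0,0,0,0,-1]
    - [0,0,0,0,0,0,-1]
    - [0,0,0,0,0,0,-1]

```text
time: 33.2
eef_pos: [0.5028, 0.2663, 0.0498]
ee_rot: [-0.449, 3.106, 0.001]
force: [-0.0, 0.1, 6.1]
width: 0.0591
gripper_force: 32.4
```

play_rows:
  rows:
    - [0,0,0,0,0,-0.03,-1]
    - [0,0,0,0,0,-0.08,-1]
    - [0,0,0,0,0,-0.12,-1]
    - [0,0,0,0,0,-0.12,-1]
    - [0,0,0,0,0,-0.05,-1]
    - [0,0,0,0,0,0,-1]
    - [0,0,0,0,0,0,-1]

```text
time: 34.08
eef_pos: [0.5006, 0.2654, 0.1467]
ee_rot: [0.449, -3.107, 0.001]
force: [0.0, -0.2, -1.2]
width: 0.059
gripper_force: 32.7
```

```bash
python3 - <<'E'
from h import *
from rig import *
go((.556,-.002,.146),(.556,-.002,.048))
E
```

```text
t 34.08 p [0.5006 0.2654 0.1467] x [-0.959 -0.283  0.002] z [-0.002 -0.001 -1.   ] w 0.059 F [ 0.  -0.2 -1.2]
turn/.12 [-0.003 -0.02   0.008]
[ 0.556 -0.002  0.146] [ 0.09  -1.088  0.003]
[ 0.556 -0.002  0.048] [-0.001  0.     0.392]
```

play_rows:
  rows:
    - [0,0,0,0.011,-0.04,0,-1]
    - [0,0,0,0.011,-0.1,0,-1]
    - [0,0,0,0.011,-0.16,0,-1]
    - [0,0,0,0.011,-0.2,0,-1]
    - [0,0,0,0.011,-0.2,0,-1]
    - [0,0,0,0.011,-0.18,0,-1]
    - [0,0,0,0.011,-0.13,0,-1]
    - [0,0,0,0.011,-0.078,0,-1]
    - [0,0,0,0,0,0,-1]
    - [0,0,0,0,0,0,-1]

```text
time: 35.33
eef_pos: [0.5569, -0.0005, 0.1477]
ee_rot: [0.451, -3.108, -0.001]
force: [-0.2, -0.1, -0.7]
width: 0.0589
gripper_force: 32.8
```

```bash
python3 - <<'E'
from h import *
from rig import *
go((.556,-.002,.05))
c=read_camera("wrist");cv2.imwrite("pics/w2.png",c["frame"][:,:,::-1])
P=cloud(c);print(P[...,2].min())
f=c["frame"].astype(int);m=(abs(P[...,2]-.006)<.004)&(np.linalg.norm(P[...,:2]-[.556,-.002],axis=-1)<.065)&(f[...,0]-f[...,2]>35)
Q=P[m][:,:2];print(len(Q),Q.min(0),Q.max(0))
# edge fit
E=cv2.Canny((m*255).astype(np.uint8),50,150)>0
Q=P[E];Q=Q[abs(Q[:,2]-.006)<.005][:,:2]
o=least_squares(lambda q:np.linalg.norm(Q-q,axis=1)-.048,[.556,-.002],loss="soft_l1",f_scale=.001);print(o.x,np.median(abs(o.fun)))
E
```

```text
t 35.33 p [ 5.569e-01 -5.000e-04  1.477e-01] x [-0.959 -0.284  0.001] z [-0.001  0.001 -1.   ] w 0.0589 F [-0.2 -0.1 -0.7]
turn/.12 [ 0.007 -0.006  0.015]
[ 0.556 -0.002  0.05 ] [ 0.005 -0.005  0.391]
-0.0036363207014000754
5307 [ 0.5109089  -0.05191935] [0.58589317 0.04264876]
[0.57642518 0.00531807] 0.009871335011095737
```

View pics/w2.png

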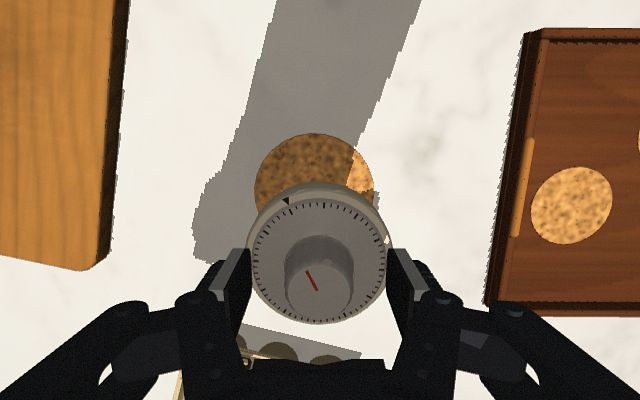

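The timer is held upright between the fingers (318,250), with the coaster right below (314,185). I'll lower it.

play_rows:
  rows:
    - [0,0,0,0.004,-0.009,0.08,-1]
    - [0,0,0,0,0,0.12,-1]
    - [0,0,0,0,0,0.11,-1]
    - [0,0,0,0,0,0.05,-1]
    - [0,0,0,0,0,0.02,-1]
    - [0,0,0,0,0,0.005,-1]
    - [0,0,0,0,0,0,-1]
    - [0,0,0,0,0,0,-1]

```text
time: 36.38
eef_pos: [0.5578, -0.0039, 0.0526]
ee_rot: [-0.449, 3.108, -0.001]
force: [-0.1, 0.9, -2.1]
width: 0.0586
gripper_force: 32.8
```

play_rows:
  rows:
    - [0,0,0,0,0,0.003,-1]
    - [0,0,0,0,0,0.003,-1]
    - [0,0,0,0,0,0,-1]

```text
time: 36.75
eef_pos: [0.557, -0.0038, 0.0502]
ee_rot: [0.449, -3.109, 0.0]
force: [0.5, 0.5, -0.2]
width: 0.0587
gripper_force: 32.8
```

play_rows:
  rows:
    - [0,0,0,0,0,0.004,-1]
    - [0,0,0,0,0,0.003,-1]
    - [0,0,0,0,0,0,-1]

```text
time: 37.12
eef_pos: [0.557, -0.0038, 0.0484]
ee_rot: [0.449, -3.109, 0.0]
force: [-0.4, 1.0, -1.6]
width: 0.0588
gripper_force: 32.8
```

play_rows:
  rows:
    - [0,0,0,0,0,0.003,-1]
    - [0,0,0,0,0,0.002,-1]
    - [0,0,0,0,0,0,-1]

```text
time: 37.5
eef_pos: [0.5571, -0.0038, 0.0478]
ee_rot: [-0.449, 3.109, -0.0]
force: [-2.7, -0.4, 5.4]
width: 0.0589
gripper_force: 33.3
```

Contact. Release, rise, and check.

play_rows:
  rows:
    - [0,0,0,0,0,0,0.5]
    - [0,0,0,0,0,0,1]
    - [0,0,0,0,0,0,1]
    - [0,0,0,0,0,0,1]
    - [0,0,0,0,0,0,1]
    - [0,0,0,0,0,-0.1,1]
    - [0,0,0,0,0,-0.2,1]
    - [0,0,0,0,0,-0.2,1]
    - [0,0,0,0,0,-0.1,1]
    - [0,0,0,0,0,0,1]

```text
time: 38.75
eef_pos: [0.5589, -0.004, 0.1997]
ee_rot: [-0.449, 3.104, -0.002]
force: [0.7, -0.2, -0.1]
width: 0.0852
gripper_force: 0.0
```

```bash
python3 - <<'E'
from h import *
from rig import *
c=read_camera("wrist");cv2.imwrite("pics/w3.png",c["frame"][:,:,::-1]);P=cloud(c)
m=(P[...,2]>.04)&(P[...,2]<.068)&(np.linalg.norm(P[...,:2]-(.557,-.003),axis=-1)<.04)
print(cv2.minEnclosingCircle(P[m][:,:2].astype(np.float32)))
go((.3845,-.2598,.2),(.3845,-.2598,.1036))
E
```

```text
((0.5549563765525818, -0.004950589966028929), 0.013986981473863125)
t 38.8 p [ 0.5577 -0.0039  0.1979] x [-0.959 -0.283 -0.002] z [ 0.002 -0.    -1.   ] w 0.0855 F [-0.6  0.8  0. ]
turn/.12 [-0.008  0.015  0.008]
[ 0.384 -0.26   0.2  ] [ 0.954 -0.786 -0.01 ]
[ 0.384 -0.26   0.104] [0.001 0.    0.386]
```

View pics/w3.png

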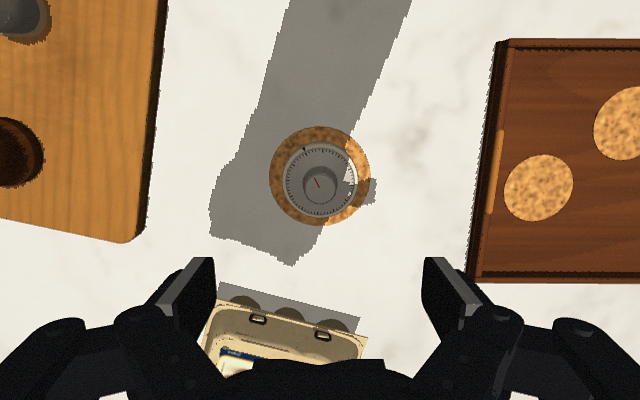

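The timer sits centred on the coaster (320,182 against 320,176). Next I return the jar.

play_rows:
  rows:
    - [0,0,0,0.136,-0.112,0,1]
    - [0,0,0,0.136,-0.112,0,1]
    - [0,0,0,0.136,-0.112,0,1]
    - [0,0,0,0.136,-0.113,0,1]
    - [0,0,0,0.136,-0.113,0,1]
    - [0,0,0,0.136,-0.112,0,1]
    - [0,0,0,0.136,-0.112,0,1]
    - [0,0,0,0,0,0,1]
    - [0,0,0,0,0,0,1]

```text
time: 39.92
eef_pos: [0.3839, -0.2588, 0.196]
ee_rot: [0.449, -3.108, -0.004]
force: [0.7, 0.5, 0.5]
width: 0.0852
gripper_force: 0.0
```

```bash
python3 - <<'E'
from h import *
from rig import *
c=read_camera("wrist");P=cloud(c)
for nm,g,h0,h1 in(("jar",(.3845,-.26),.12,.132),("shaker",(.495,-.265),.105,.12)):
    m=(P[...,2]>h0)&(P[...,2]<h1)&(np.linalg.norm(P[...,:2]-g,axis=-1)<.04)
    print(nm,m.sum(),cv2.minEnclosingCircle(P[m][:,:2].astype(np.float32)) if m.sum()>5 else 0)
go((.3845,-.2598,.1036))
E
```

```text
jar 3462 ((0.3850356936454773, -0.2611653506755829), 0.0204988531768322)
shaker 881 ((0.4942474067211151, -0.26774728298187256), 0.014852557331323624)
t 39.98 p [ 0.3843 -0.2586  0.1963] x [-0.959 -0.284  0.001] z [-0.001  0.002 -1.   ] w 0.0853 F [-0.1 -0.2 -0.8]
turn/.12 [ 0.016 -0.006  0.014]
[ 0.384 -0.26   0.104] [ 0.    -0.006  0.371]
```

play_rows:
  rows:
    - [0,0,0,0,-0.005,0.08,1]
    - [0,0,0,0,0,0.12,1]
    - [0,0,0,0,0,0.12,1]
    - [0,0,0,0,0,0.052,1]
    - [0,0,0,0,0,0,1]
    - [0,0,0,0,0,0,-1]
    - [0,0,0,0,0,0,-1]
    - [0,0,0,0,0,0,-1]
    - [0,0,0,0,0,0,-1]
    - [0,0,0,0,0,0,-1]

```text
time: 41.22
eef_pos: [0.3854, -0.2613, 0.1053]
ee_rot: [-0.449, 3.108, -0.002]
force: [-0.1, 1.2, 5.4]
width: 0.0401
gripper_force: 29.8
```

play_rows:
  rows:
    - [0,0,0,0,0,-0.03,-1]
    - [0,0,0,0,0,-0.08,-1]
    - [0,0,0,0,0,-0.13,-1]
    - [0,0,0,0,0,-0.1,-1]
    - [0,0,0,0,0,-0.04,-1]
    - [0,0,0,0,0,0,-1]
    - [0,0,0,0,0,0,-1]

```text
time: 42.1
eef_pos: [0.3842, -0.2603, 0.1982]
ee_rot: [0.449, -3.108, -0.002]
force: [0.3, -0.3, -1.8]
width: 0.0401
gripper_force: 30.5
```

```bash
python3 - <<'E'
from h import *
go((.5085,.1939,.199),(.5085,.1939,.094))
E
```

```text
t 42.1 p [ 0.3842 -0.2603  0.1982] x [-0.959 -0.283  0.001] z [-0.002  0.001 -1.   ] w 0.0401 F [ 0.3 -0.3 -1.8]
turn/.12 [ 0.014 -0.009  0.007]
[0.508 0.194 0.199] [-0.991  1.602 -0.002]
[0.508 0.194 0.094] [-0.    -0.001  0.42 ]
```

play_rows:
  rows:
    - [0,0,0,-0.03,0.048,0,-1]
    - [0,0,0,-0.059,0.096,0,-1]
    - [0,0,0,-0.099,0.16,0,-1]
    - [0,0,0,-0.109,0.176,0,-1]
    - [0,0,0,-0.109,0.176,0,-1]
    - [0,0,0,-0.109,0.176,0,-1]
    - [0,0,0,-0.109,0.176,0,-1]
    - [0,0,0,-0.109,0.176,0,-1]
    - [0,0,0,-0.109,0.176,0,-1]
    - [0,0,0,-0.079,0.128,0,-1]

```text
time: 43.35
eef_pos: [0.4995, 0.1641, 0.1985]
ee_rot: [0.453, -3.108, -0.001]
force: [0.2, -0.3, -0.4]
width: 0.04
gripper_force: 30.6
```

play_rows:
  rows:
    - [0,0,0,-0.049,0.08,0,-1]
    - [0,0,0,-0.022,0.034,0,-1]
    - [0,0,0,0,0,0.06,-1]
    - [0,0,0,0,0,0.1,-1]
    - [0,0,0,0,0,0.12,-1]
    - [0,0,0,0,0,0.08,-1]
    - [0,0,0,0,0,0.04,-1]
    - [0,0,0,0,0,0.01,-1]
    - [0,0,0,0,0,0,-1]
    - [0,0,0,0,0,0,-1]

```text
time: 44.6
eef_pos: [0.5099, 0.1936, 0.0976]
ee_rot: [-0.449, 3.108, 0.0]
force: [0.2, 0.2, -0.7]
width: 0.0403
gripper_force: 30.6
```

```bash
python3 - <<'E'
from h import *
go((.5085,.1939,.0896))
E
```

```text
t 44.6 p [0.5099 0.1936 0.0976] x [-0.959 -0.283 -0.002] z [ 0.002  0.    -1.   ] w 0.0403 F [ 0.2  0.2 -0.7]
turn/.12 [-0.002  0.014  0.008]
[0.508 0.194 0.09 ] [0.005 0.003 0.032]
```

play_rows:
  rows:
    - [0,0,0,0.002,0,0.012,-1]
    - [0,0,0,0,0,0.01,-1]
    - [0,0,0,0,0,0.005,-1]
    - [0,0,0,0,0,0,-1]
    - [0,0,0,0,0,0,-1]

```text
time: 45.22
eef_pos: [0.5092, 0.1936, 0.0912]
ee_rot: [-0.45, 3.108, 0.0]
force: [-2.0, 0.0, 7.4]
width: 0.0399
gripper_force: 31.1
```

play_rows:
  rows:
    - [0,0,0,0,0,0.003,-1]
    - [0,0,0,0,0,0.002,-1]
    - [0,0,0,0,0,0,-1]

```text
time: 45.6
eef_pos: [0.5095, 0.1938, 0.0911]
ee_rot: [-0.45, 3.106, 0.001]
force: [-4.9, -0.4, 14.0]
width: 0.0399
gripper_force: 31.4
```

Jar landed on its spot. Releasing, then to the shaker.

play_rows:
  rows:
    - [0,0,0,0,0,-0.004,-1]
    - [0,0,0,0,0,0,0.3]
    - [0,0,0,0,0,0,1]
    - [0,0,0,0,0,0,1]
    - [0,0,0,0,0,0,1]
    - [0,0,0,0,0,0,1]
    - [0,0,0,0,0,-0.1,1]
    - [0,0,0,0,0,-0.2,1]
    - [0,0,0,0,0,-0.15,1]
    - [0,0,0,0,0,0,1]

```text
time: 46.85
eef_pos: [0.5112, 0.194, 0.2058]
ee_rot: [-0.449, 3.102, 0.001]
force: [1.0, 1.0, -1.1]
width: 0.0854
gripper_force: 0.0
```

```bash
python3 - <<'E'
from h import *
go((.495,-.2655,.2))
E
```

```text
t 46.85 p [0.5112 0.194  0.2058] x [-0.959 -0.283 -0.007] z [ 0.007  0.002 -1.   ] w 0.0854 F [ 1.   1.  -1.1]
turn/.12 [-0.003  0.061  0.008]
[ 0.495 -0.266  0.2  ] [ 0.583 -1.744  0.02 ]
```

play_rows:
  rows:
    - [0,0,0,0.057,-0.175,0,1]
    - [0,0,0,0.057,-0.175,0,1]
    - [0,0,0,0.057,-0.175,0,1]
    - [0,0,0,0.057,-0.175,0,1]
    - [0,0,0,0.057,-0.175,0,1]
    - [0,0,0,0.057,-0.175,0,1]
    - [0,0,0,0.058,-0.175,0,1]
    - [0,0,0,0.058,-0.175,0,1]
    - [0,0,0,0.058,-0.174,0,1]
    - [0,0,0,0.058,-0.173,0,1]

```text
time: 48.1
eef_pos: [0.494, -0.2673, 0.2009]
ee_rot: [0.449, -3.108, -0.002]
force: [0.5, 0.4, -0.8]
width: 0.0854
gripper_force: 0.0
```

play_rows:
  rows:
    - [0,0,0,0,0,0.1,1]
    - [0,0,0,0,0,0,1]
    - [0,0,0,0,0,0,1]
    - [0,0,0,0,0,0,1]

```text
time: 48.6
eef_pos: [0.4953, -0.2658, 0.1781]
ee_rot: [-0.451, 3.108, -0.001]
force: [-0.4, 0.9, -0.3]
width: 0.0856
gripper_force: 0.0
```

```bash
python3 - <<'E'
from h import *
from rig import *
c=read_camera("wrist");P=cloud(c)
for nm,g,h0,h1 in(("shaker",(.495,-.265),.105,.12),):
    m=(P[...,2]>h0)&(P[...,2]<h1)&(np.linalg.norm(P[...,:2]-g,axis=-1)<.04)
    print(nm,m.sum(),cv2.minEnclosingCircle(P[m][:,:2].astype(np.float32)) if m.sum()>5 else 0)
go((.4952,-.2655,.0685))
E
```

```text
shaker 1642 ((0.4946308135986328, -0.2680911719799042), 0.0147598497569561)
t 48.65 p [ 0.4954 -0.2659  0.1781] x [-0.959 -0.284 -0.001] z [ 0.001 -0.001 -1.   ] w 0.0852 F [-0.2 -0.6  0.1]
turn/.12 [-0.01   0.007  0.016]
[ 0.495 -0.266  0.068] [0.001 0.002 0.439]
```

play_rows:
  rows:
    - [0,0,0,0,0,0.1,1]
    - [0,0,0,0,0,0.14,1]
    - [0,0,0,0,0,0.14,1]
    - [0,0,0,0,0,0.059,1]
    - [0,0,0,0,0,0,1]
    - [0,0,0,0,0,0,-1]
    - [0,0,0,0,0,0,-1]
    - [0,0,0,0,0,0,-1]
    - [0,0,0,0,0,0,-1]
    - [0,0,0,0,0,0,-1]

```text
time: 49.9
eef_pos: [0.4957, -0.2667, 0.0691]
ee_rot: [-0.449, 3.107, -0.003]
force: [-0.8, 0.5, 5.4]
width: 0.0399
gripper_force: 29.7
```

play_rows:
  rows:
    - [0,0,0,0,0,-0.04,-1]
    - [0,0,0,0,0,-0.08,-1]
    - [0,0,0,0,0,-0.12,-1]
    - [0,0,0,0,0,-0.14,-1]
    - [0,0,0,0,0,-0.1,-1]
    - [0,0,0,0,0,-0.04,-1]
    - [0,0,0,0,0,0,-1]
    - [0,0,0,0,0,0,-1]

```text
time: 50.9
eef_pos: [0.4942, -0.2657, 0.1963]
ee_rot: [0.449, -3.108, -0.002]
force: [0.8, 0.2, -0.8]
width: 0.0397
gripper_force: 30.0
```

```bash
python3 - <<'E'
from h import *
go((.4358,.244,.2),(.4358,.244,.055))
E
```

```text
t 50.9 p [ 0.4942 -0.2657  0.1963] x [-0.959 -0.283  0.001] z [-0.002  0.001 -1.   ] w 0.0397 F [ 0.8  0.2 -0.8]
turn/.12 [ 0.014 -0.012  0.008]
[0.436 0.244 0.2  ] [-0.354  2.022 -0.012]
[0.436 0.244 0.055] [-0.001 -0.001  0.58 ]
```

play_rows:
  rows:
    - [0,0,0,-0.027,0.05,0,-1]
    - [0,0,0,-0.027,0.1,0,-1]
    - [0,0,0,-0.027,0.15,0,-1]
    - [0,0,0,-0.027,0.2,0,-1]
    - [0,0,0,-0.027,0.2,0,-1]
    - [0,0,0,-0.027,0.2,0,-1]
    - [0,0,0,-0.027,0.2,0,-1]
    - [0,0,0,-0.027,0.2,0,-1]
    - [0,0,0,-0.027,0.2,0,-1]
    - [0,0,0,-0.027,0.2,0,-1]

```text
time: 52.15
eef_pos: [0.4378, 0.1627, 0.197]
ee_rot: [0.45, -3.108, -0.0]
force: [0.4, -0.5, -0.4]
width: 0.0402
gripper_force: 30.0
```

play_rows:
  rows:
    - [0,0,0,-0.028,0.16,0,-1]
    - [0,0,0,-0.028,0.1,0,-1]
    - [0,0,0,-0.028,0.062,0,-1]
    - [0,0,0,0,0,0.08,-1]
    - [0,0,0,0,0,0.14,-1]
    - [0,0,0,0,0,0.15,-1]
    - [0,0,0,0,0,0.1,-1]
    - [0,0,0,0,0,0.05,-1]
    - [0,0,0,0,0,0.015,-1]
    - [0,0,0,0,0,0,-1]

```text
time: 53.4
eef_pos: [0.4371, 0.2439, 0.0643]
ee_rot: [-0.449, 3.108, 0.0]
force: [-0.1, -0.2, -0.9]
width: 0.04
gripper_force: 30.0
```

```bash
python3 - <<'E'
from h import *
go((.4358,.244,.055))
E
```

```text
t 53.4 p [0.4371 0.2439 0.0643] x [-0.959 -0.283 -0.001] z [ 0.001  0.    -1.   ] w 0.04 F [-0.1 -0.2 -0.9]
turn/.12 [-0.     0.008  0.007]
[0.436 0.244 0.055] [0.005 0.002 0.037]
```

play_rows:
  rows:
    - [0,0,0,0.002,0,0.014,-1]
    - [0,0,0,0,0,0.01,-1]
    - [0,0,0,0,0,0.008,-1]
    - [0,0,0,0,0,0,-1]
    - [0,0,0,0,0,0,-1]

```text
time: 54.02
eef_pos: [0.4361, 0.2436, 0.0558]
ee_rot: [-0.45, 3.109, -0.0]
force: [0.1, -0.0, -0.3]
width: 0.0395
gripper_force: 30.0
```

play_rows:
  rows:
    - [0,0,0,0,0,0.003,-1]
    - [0,0,0,0,0,0.002,-1]
    - [0,0,0,0,0,0,-1]

```text
time: 54.4
eef_pos: [0.4363, 0.2436, 0.055]
ee_rot: [-0.449, 3.109, 0.0]
force: [-0.7, -0.7, 3.9]
width: 0.0399
gripper_force: 30.8
```

Shaker landed. Release, then to the mill.

play_rows:
  rows:
    - [0,0,0,0,0,0,0.3]
    - [0,0,0,0,0,0,1]
    - [0,0,0,0,0,0,1]
    - [0,0,0,0,0,0,1]
    - [0,0,0,0,0,0,1]
    - [0,0,0,0,0,-0.1,1]
    - [0,0,0,0,0,-0.2,1]
    - [0,0,0,0,0,-0.25,1]
    - [0,0,0,0,0,-0.25,1]
    - [0,0,0,0,0,-0.02,1]

```text
time: 55.65
eef_pos: [0.4389, 0.2447, 0.2648]
ee_rot: [-0.448, 3.099, 0.004]
force: [0.0, 0.4, -0.3]
width: 0.0852
gripper_force: 0.0
```

```bash
python3 - <<'E'
from h import *
go((.6098,-.2696,.26))
E
```

```text
t 55.65 p [0.4389 0.2447 0.2648] x [-0.959 -0.283 -0.01 ] z [ 0.009  0.004 -1.   ] w 0.0852 F [ 0.   0.4 -0.3]
turn/.12 [0.008 0.085 0.009]
[ 0.61 -0.27  0.26] [-0.073 -2.167  0.018]
```

play_rows:
  rows:
    - [0,0,0,-0.008,-0.2,0,1]
    - [0,0,0,-0.008,-0.2,0,1]
    - [0,0,0,-0.008,-0.2,0,1]
    - [0,0,0,-0.008,-0.2,0,1]
    - [0,0,0,-0.008,-0.2,0,1]
    - [0,0,0,-0.008,-0.2,0,1]
    - [0,0,0,-0.008,-0.2,0,1]
    - [0,0,0,-0.008,-0.2,0,1]
    - [0,0,0,-0.008,-0.2,0,1]
    - [0,0,0,-0.008,-0.2,0,1]

```text
time: 56.9
eef_pos: [0.5967, -0.2317, 0.2579]
ee_rot: [0.449, -3.108, -0.002]
force: [-0.2, 1.0, -0.1]
width: 0.0856
gripper_force: 0.0
```

play_rows:
  rows:
    - [0,0,0,-0.005,-0.165,0,1]
    - [0,0,0,0,0,0,1]
    - [0,0,0,0,0,0,1]
    - [0,0,0,0,0,0,1]

```text
time: 57.4
eef_pos: [0.6095, -0.2682, 0.2595]
ee_rot: [0.452, -3.108, -0.001]
force: [-0.6, 0.6, 0.3]
width: 0.0856
gripper_force: 0.0
```

```bash
python3 - <<'E'
from h import *
from rig import *
c=read_camera("wrist");P=cloud(c)
for nm,g,h0,h1 in(("mill",(.61,-.27),.18,.2),):
    m=(P[...,2]>h0)&(P[...,2]<h1)&(np.linalg.norm(P[...,:2]-g,axis=-1)<.04)
    print(nm,m.sum(),cv2.minEnclosingCircle(P[m][:,:2].astype(np.float32)) if m.sum()>5 else 0)
go((.6099,-.2695,.1622))
E
```

```text
mill 517 ((0.6076763868331909, -0.26901134848594666), 0.012779027223587036)
t 57.45 p [ 0.6096 -0.2682  0.2597] x [-0.959 -0.285  0.   ] z [-0.  0. -1.] w 0.0853 F [0.2 0.2 0.3]
turn/.12 [ 0.002 -0.001  0.02 ]
[ 0.61  -0.27   0.162] [ 0.    -0.006  0.39 ]
```

play_rows:
  rows:
    - [0,0,0,0,-0.004,0.1,1]
    - [0,0,0,0,0,0.12,1]
    - [0,0,0,0,0,0.12,1]
    - [0,0,0,0,0,0.05,1]
    - [0,0,0,0,0,0,1]
    - [0,0,0,0,0,0,-1]
    - [0,0,0,0,0,0,-1]
    - [0,0,0,0,0,0,-1]
    - [0,0,0,0,0,0,-1]
    - [0,0,0,0,0,0,-1]
  grip_force: 35

```text
time: 58.7
eef_pos: [0.611, -0.2708, 0.164]
ee_rot: [-0.449, 3.106, -0.003]
force: [-0.7, 1.4, 5.9]
width: 0.0464
gripper_force: 35.8
```

play_rows:
  rows:
    - [0,0,0,0,0,-0.04,-1]
    - [0,0,0,0,0,-0.08,-1]
    - [0,0,0,0,0,-0.11,-1]
    - [0,0,0,0,0,-0.11,-1]
    - [0,0,0,0,0,-0.1,-1]
    - [0,0,0,0,0,-0.05,-1]
    - [0,0,0,0,0,-0.01,-1]
    - [0,0,0,0,0,0,-1]
    - [0,0,0,0,0,0,-1]
  grip_force: 40

```text
time: 59.82
eef_pos: [0.6095, -0.2702, 0.2857]
ee_rot: [0.449, -3.107, -0.002]
force: [-0.6, -0.0, -1.4]
width: 0.0462
gripper_force: 41.3
```

```bash
python3 - <<'E'
from h import *
go((.4694,.3313,.286),(.4694,.3313,.153))
E
```

```text
t 59.83 p [ 0.6095 -0.2702  0.2857] x [-0.959 -0.283  0.002] z [-0.002  0.001 -1.   ] w 0.0462 F [-0.6 -0.  -1.4]
turn/.12 [ 0.013 -0.014  0.008]
[0.469 0.331 0.286] [-0.144  2.466  0.003]
[0.469 0.331 0.153] [-0.001 -0.001  0.532]
```

play_rows:
  rows:
    - [0,0,0,-0.009,0.05,0,-1]
    - [0,0,0,-0.009,0.1,0,-1]
    - [0,0,0,-0.009,0.15,0,-1]
    - [0,0,0,-0.009,0.2,0,-1]
    - [0,0,0,-0.009,0.2,0,-1]
    - [0,0,0,-0.009,0.2,0,-1]
    - [0,0,0,-0.009,0.2,0,-1]
    - [0,0,0,-0.009,0.2,0,-1]
    - [0,0,0,-0.009,0.2,0,-1]
    - [0,0,0,-0.009,0.2,0,-1]

```text
time: 61.08
eef_pos: [0.5098, 0.1456, 0.2869]
ee_rot: [0.45, -3.109, -0.0]
force: [0.6, 0.8, 0.0]
width: 0.0459
gripper_force: 41.4
```

play_rows:
  rows:
    - [0,0,0,-0.009,0.2,0,-1]
    - [0,0,0,-0.009,0.2,0,-1]
    - [0,0,0,-0.009,0.15,0,-1]
    - [0,0,0,-0.009,0.11,0,-1]
    - [0,0,0,-0.009,0.07,0,-1]
    - [0,0,0,-0.009,0.034,0,-1]
    - [0,0,0,0,0,0,-1]
    - [0,0,0,0,0,0,-1]
    - [0,0,0,0,0,0,-1]

```text
time: 62.2
eef_pos: [0.4704, 0.3297, 0.2871]
ee_rot: [-0.448, 3.11, -0.0]
force: [-0.3, -0.1, -0.8]
width: 0.0459
gripper_force: 41.4
```

```bash
python3 - <<'E'
from h import *
go((.4694,.3307,.153))
E
```

```text
t 62.2 p [0.4704 0.3297 0.2871] x [-0.959 -0.282  0.   ] z [ 0. -0. -1.] w 0.0459 F [-0.3 -0.1 -0.8]
turn/.12 [-0.002 -0.    -0.002]
[0.469 0.331 0.153] [0.003 0.005 0.536]
```

play_rows:
  rows:
    - [0,0,0,0.003,0.004,0.06,-1]
    - [0,0,0,0,0,0.12,-1]
    - [0,0,0,0,0,0.14,-1]
    - [0,0,0,0,0,0.12,-1]
    - [0,0,0,0,0,0.06,-1]
    - [0,0,0,0,0,0.03,-1]
    - [0,0,0,0,0,0.01,-1]
    - [0,0,0,0,0,0,-1]
    - [0,0,0,0,0,0,-1]

```text
time: 63.32
eef_pos: [0.4696, 0.3316, 0.1529]
ee_rot: [-0.449, 3.108, 0.001]
force: [-0.2, -1.2, -1.8]
width: 0.0459
gripper_force: 41.4
```

play_rows:
  rows:
    - [0,0,0,0,0,0.006,-1]
    - [0,0,0,0,0,0.005,-1]
    - [0,0,0,0,0,0,-1]

```text
time: 63.7
eef_pos: [0.4696, 0.3316, 0.1499]
ee_rot: [-0.449, 3.108, 0.001]
force: [0.3, 1.3, 1.8]
width: 0.0462
gripper_force: 41.7
```

play_rows:
  rows:
    - [0,0,0,0,0,0.003,-1]
    - [0,0,0,0,0,0,-1]
    - [0,0,0,0,0,0,0.3]
    - [0,0,0,0,0,0,1]
    - [0,0,0,0,0,0,1]
    - [0,0,0,0,0,0,1]
    - [0,0,0,0,0,0,1]
    - [0,0,0,0,0,-0.1,1]
    - [0,0,0,0,0,-0.2,1]
    - [0,0,0,0,0,-0.2,1]

```text
time: 64.95
eef_pos: [0.4686, 0.331, 0.2745]
ee_rot: [0.449, -3.108, 0.001]
force: [1.7, -0.2, 0.0]
width: 0.0857
gripper_force: 0.0
```

play_rows:
  rows:
    - [0,0,0,0.1,-0.1,0,1]
    - [0,0,0,0.1,-0.2,0,1]
    - [0,0,0,0.1,-0.2,0,1]
    - [0,0,0,0,-0.2,0,1]
    - [0,0,0,0,-0.2,0,1]
    - [0,0,0,0,-0.2,0,1]
    - [0,0,0,0,-0.2,0,1]
    - [0,0,0,0,-0.1,0,1]
    - [0,0,0,0,0,0,1]
    - [0,0,0,0,0,0,1]

```text
time: 66.2
eef_pos: [0.496, -0.025, 0.2735]
ee_rot: [0.45, -3.109, -0.001]
force: [0.8, -0.1, -1.1]
width: 0.0852
gripper_force: 0.0
```

```bash
python3 - <<'E'
from h import *
from rig import *
go()
a=load("side0");Pa=cloud(a);c=read_camera("side");P=cloud(c)
cv2.imwrite("pics/s5.png",c["frame"][:,:,::-1])
for n,A,B in(("side",Pa,P),("scene",cloud(load("scene0")),cloud(read_camera("scene")))):
    for k,g,r,z0,z1 in(("mill",(.468,.331),.025,.14,.155),("shaker",(.435,.2445),.022,.02,.07),("jar",(.5088,.194),.0205,.02,.11)):
        print(n,k,fit(A,g,r,z0,z1,r+.015),fit(B,g,r,z0,z1,r+.015))
    print("timer",fit(B,(.557,-.003),.0335,.01,.03,.045))
E
```

```text
t 66.2 p [ 0.496  -0.025   0.2735] x [-0.959 -0.284  0.   ] z [-0.  0. -1.] w 0.0852 F [ 0.8 -0.1 -1.1]
turn/.12 [ 0.005 -0.002  0.011]
side mill (array([0.467 , 0.3321]), 238, np.float64(0.0009)) (array([0.4663, 0.3342]), 238, np.float64(0.0009))
side shaker (array([0.4342, 0.2447]), 464, np.float64(0.0018)) (array([0.4347, 0.2421]), 455, np.float64(0.0018))
side jar (array([0.5087, 0.1941]), 576, np.float64(0.0008)) (array([0.5078, 0.1952]), 581, np.float64(0.0008))
timer (array([ 0.5553, -0.0036]), 172, np.float64(0.001))
scene mill (array([0.4679, 0.3313]), 146, np.float64(0.0012)) (array([0.4669, 0.3335]), 146, np.float64(0.0012))
scene shaker (array([0.4351, 0.2446]), 287, np.float64(0.0018)) (array([0.4349, 0.2416]), 274, np.float64(0.002))
scene jar (array([0.5084, 0.1936]), 410, np.float64(0.001)) (array([0.5077, 0.1949]), 403, np.float64(0.0009))
timer (array([ 0.5552, -0.0047]), 124, np.float64(0.0011))
```

View pics/s5.png

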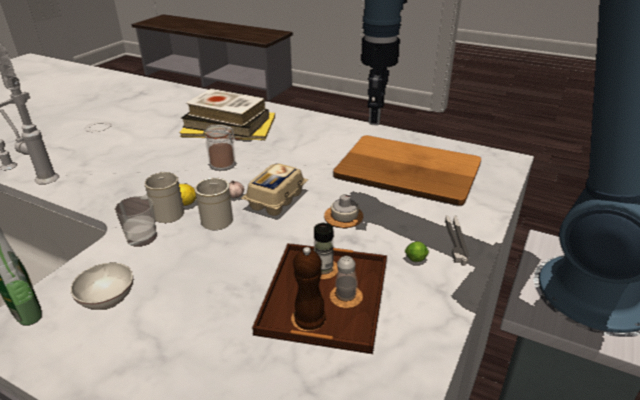

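Mill, shaker and jar are back within 3 mm of their starts, the timer is on the coaster, the egg box is untouched and the gripper is clear. Handing in.

```bash
python3 -c "
from rig import hand_in
print(hand_in())"
```

```text
the job is handed in; nothing more can be done
None
```

The job is handed in at about 66 s of robot time: the timer stands about 3 mm off the coaster's middle, the mill, shaker and jar stand upright within about 3 mm of where they started, and the egg box wasn't touched; the hand-in returned no verdict.

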